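Open a tubing pump for re-tubing and hold it open

ROBOT

A 6-joint arm with a two-finger parallel gripper is mounted at the origin on the work surface; the furniture and walls round the work are solid. World frame = base frame: x ahead of the robot, y to its left, z up, the work surface at z = 0. Lengths are in mm, angles in degrees, forces in N, time in s.
With the tool pointing down it reaches from about 325 to 925 mm from the base axis. Payload 3.1 kg.
Tool frame: the origin (TCP) lies at the very end of the fingers, on their centre line; the grasp point (between the pads) lies grasp_offset behind it (grasp_offset is the distance from the TCP to the grasp point, in mm); z points along the fingers, y is the line along which they close (so a half turn about z gives the same grasp; the last joint's range is limited). The gripper opens to 85 mm and grips with 20 to 120 N. Pads are 22 mm wide; open, the fingers measure 114 mm over their backs; the gripper's body (76 mm by 85 mm) begins 54 mm behind the grasp point. The pads swing forward as they close: fully open they stand 13 mm farther back than shut.
Start: joints at [-6.429, 12.427, 92.441, -0, 75.132, -6.429], TCP at [625.011, 0.021, 231.3] pointing down, gripper open.
Joint ranges: [-157.48, 157.48], [-44.54, 120.13], [17.64, 146.25], [-64.5, 244.5], [7.68, 150.69], [-147.95, 147.95]. Speed limits (degrees/s): [159.86, 159.86, 180, 180, 180, 180].

INTERFACE

Orientations are given as [roll, pitch, yaw] about the fixed x, y, z axes, in that order (R = Rz(yaw) Ry(pitch) Rx(roll)).
In Python, from station import * gives the robot as it stands. Calls block until the motion is done:
- goto(position, orientation): joint-space move of the TCP to a pose.
- move_l(position, attitude=None, speed=150): straight line of the TCP; attitude=None keeps the orientation; speed is the mean speed in mm/s.
- move_j(angles): joint-space move.
- grip(opening, squeeze=None): finger opening in mm; squeeze is the grip in N (None keeps the last); returns when the fingers have stopped.
- wait(seconds).
- solve_ik(position, orientation): joint angles nearest the present ones, or None.
- get_obs(): the state.
- get_image(name): name is "scene" or "side" or "wrist"; returns the picture (420x560x3 uint8, red, green, blue); there is no depth.
- get_calibration(name): a dict with "fx", "fy", "cx", "cy" (pixels), "D" ([k1, k2, p1, p2, k3] as OpenCV has them; the pictures are not rectified), "R" (3x3) and "t" (3): a world point X has camera coordinates R X + t; the wrist camera has in their place "mount" (4x4, takes a point from camera to tool coordinates, whose origin is the TCP and whose axes are the flange's). Camera axes: x right, y down, z forward; pixel columns grow to the right and rows downward; lengths in mm; the calibration is good to about 2 mm. A picture is of the moment at which its call begins: read the wrist's pose just before it. get_calibration takes no time and is no camera call.
A pose or a line that the arm cannot do raises Unreachable and nothing moves.
- sign_off(): hands the job in; it is judged then, once.
Trained networks look in the newest picture that a camera, given by its name, has taken for a name from the list of things; names that differ only in an ending like _2 or _b are one class to them, and where a whole thing is asked for, a point or a joint stands for the part that bears it (a point fixed in the world has none). Each returns a list of dicts, best first, with "score" (0 to 1); they miss things now and then, are a little off and sometimes report something else, mostly with a low value. They report only what shows in the picture. A call takes as long as a camera call.
- spot_in(name, camera): "extent" ([centre column, centre row, width, height] in pixels, round what is visible of it).
- regions_of(name, camera): "region" (420x560 bool, what is visible of it) and "extent" ([centre column, centre row, width, height] in pixels, round what is visible of it).
The state is a dict: "t": time; "joint_pos": joint angles; "qvel": joint speeds; "effort": joint torques, N m; "tcp_pos": TCP position; "ee_rot": TCP orientation; "wrist_force": force on the tool from outside, world axes, zero at the start; "moment": the same for the moment, N m; "grip_width": finger opening in mm; "grip_force": force on a finger pad.
Only numpy, scipy, OpenCV 4.12 (cv2) and the standard library are available. Lean on these libraries where they do the work, as an engineer would, in place of code of your own. Each camera call takes 0.05 s, during which the arm holds its last target. There are 200 camera calls.

TASK

The tubing pump on the bench is about to get new tubing. Press the roller rotor straight down until it is fully home on its drive shaft; then take the spring-loaded pressure arm by its upright finger post, swing it forward, away from the rotor, as far as its stop, and finish while still holding it there, so that a colleague can lay the tubing in. Do not let the arm snap back, and leave the beaker, the small flask and the scissors where they are.

Things in the scene. Friction and masses are not known exactly. Their poses are not given: they have to be found in the camera images.
- pump: bench tubing pump, fixed: grey and white housing 190 (x) x 170 (y) mm, aluminium deck 78 mm above the bench. Origin: centre of its underside; -x to its front panel, y to the left seen by the robot, z up. Rotor axis at x 45, y 0 mm, arm pivot at x -8, y -62. Grey V-notched tube guides (tops 109 mm high) at x 50, y +-69; rubber-sleeved stop pin (top 108 mm high) at x -51, y -6
- rotor (a joint): how far the rotor is pressed down on its shaft, m: starts at 0 to 0.003; 0.008 is fully home on a solid shoulder. A push fit that stays where it is put: about 9 N slides it, a straight push of 12 to 25 N seats it
- rotor_cap (a point): centre of the flat top of the rotor's black hub cap, 25 mm across; rotor: two grey discs 56 mm across with three steel rollers between them, axis upright. Fully home, this point is 125 mm above the bench, at the start 5 to 8 mm higher. It is the rotor's highest point, 10 mm above the upper disc
- pressure_arm (a joint): angle of the pressure arm about its upright pivot, rad: 0 with its white shoe next to the rotor, where its spring keeps it; grows counterclockwise seen from above as the arm swings forward, towards the front panel; stop at 0.50. The spring always pulls back to 0: about 6 N at the finger post at 0, 10 N at the stop
- pivot_axis (a point): point on the arm's upright pivot axis, 100 mm above the bench, fixed to the pump. The aluminium arm reaches 118 mm from here to the axis of the finger post, along the pump's +y when the joint is 0
- finger_post: upright black round post, 14 mm across, 50 mm high, the handle on the free end of the pressure arm. Origin: centre of its foot, 105 mm above the bench; its top is at 155 mm. z up; the post is a sleeve that turns freely on its pin, so its x and y axes tell nothing. Under it is the arm's end, 19 mm across, top at 105 mm; the shoe beside it tops out at 112 mm
- beaker: bystander: glass beaker, 57x62x65 mm, on the bench on the right of the pump; origin: centre of its underside
- small_flask: bystander: small conical flask, 57 mm across, 76 mm high, on the bench on the left of the pump; origin: centre of its underside
- lab_scissors: bystander: scissors, 150x74x8 mm, lying on the bench beyond the beaker, on the right of the pump; origin: centre of their underside

How it is judged:
By the outcome, as a careful person would: the job done as asked, in the order asked, and still so for the second after the job is handed in, while the arm keeps its last pose, push and grip.
It also fails if it takes over 38 s, if anything falls off the work surface, if the arm or the gripper's body presses on something with over 40 N, if the wrist force passes 120 N, or if a joint passes its speed limit or range.

## Working session

There is one attempt and no reset: what is moved stays moved. The work goes in short steps, each a Python script; the robot and the scene stay as the last script left them, time stands still between calls to the robot, and variables do not carry over. Pictures are saved under pics/ and viewed, at most 10 in all, crops included, and the job is handed in when it is done.

```bash
ls; mkdir -p pics
python3 - <<'E'
from station import *
import cv2,numpy as np
o=get_obs();print(o['t'],o['tcp_pos'],o['ee_rot'],o['grip_width'])
for c in["scene","side","wrist"]:
    im=get_image(c);cv2.imwrite(f"pics/{c}0.png",im[:,:,::-1])
    k=get_calibration(c);print(c,{a:np.round(b,3).tolist() for a,b in k.items()})
    for n in["pump","rotor_cap","finger_post","pressure_arm","beaker","small_flask","lab_scissors"]:
        try:
            r=spot_in(n,c);print(n,[(round(d['score'],2),np.round(d['extent']).tolist()) for d in r[:2]])
        except Exception as e:print(n,e)
a=[cv2.imread(f"pics/{c}0.png") for c in["scene","side"]]
E
```

```text
pics
0.0 [6.24188909e+02 1.05435599e-01 2.29969747e+02] [-1.79863953e+02 -1.39914281e-02  9.00018882e+01] 85.60409487433928
scene {'fx': 539.164, 'fy': 539.164, 'cx': 279.576, 'cy': 215.78, 'D': [-0.066, 0.0, 0.0, 0.0, 0.0], 'R': [[0.623, -0.782, 0.003], [-0.605, -0.483, -0.633], [0.497, 0.393, -0.774]], 't': [-435.855, 366.001, 902.881]}
pump [(0.92, [245.0, 248.0, 123.0, 119.0])]
rotor_cap [(0.87, [259.0, 210.0, 34.0, 34.0]), (0.47, [192.0, 225.0, 21.0, 34.0])]
finger_post []
pressure_arm [(0.78, [245.0, 227.0, 57.0, 57.0])]
beaker [(0.96, [299.0, 279.0, 28.0, 46.0])]
small_flask [(0.72, [196.0, 223.0, 22.0, 32.0]), (0.42, [219.0, 206.0, 9.0, 21.0])]
lab_scissors [(0.77, [340.0, 310.0, 59.0, 57.0])]
side {'fx': 382.405, 'fy': 382.405, 'cx': 273.687, 'cy': 209.345, 'D': [-0.023, 0.0, 0.0, 0.0, 0.0], 'R': [[-0.989, -0.15, 0.006], [-0.103, 0.651, -0.752], [0.109, -0.745, -0.659]], 't': [549.094, 205.338, 808.389]}
pump [(0.96, [297.0, 245.0, 92.0, 86.0])]
rotor_cap [(0.71, [276.0, 222.0, 24.0, 32.0])]
finger_post [(0.69, [299.0, 235.0, 7.0, 21.0])]
pressure_arm [(0.95, [298.0, 228.0, 20.0, 48.0])]
beaker [(0.66, [301.0, 205.0, 15.0, 18.0])]
small_flask [(0.81, [302.0, 294.0, 25.0, 34.0])]
lab_scissors [(0.61, [298.0, 198.0, 43.0, 18.0])]
wrist {'fx': 333.481, 'fy': 333.481, 'cx': 283.84, 'cy': 204.418, 'D': [-0.035, 0.0, 0.0, 0.0, 0.0], 'mount': [[0.001, -0.956, -0.293, 75.021], [1.0, 0.001, 0.0, 1.908], [-0.0, -0.293, 0.956, -142.51], [0.0, 0.0, 0.0, 1.0]]}
pump [(0.76, [166.0, 241.0, 209.0, 179.0])]
rotor_cap [(0.82, [208.0, 263.0, 66.0, 69.0])]
finger_post [(0.7, [129.0, 214.0, 42.0, 33.0]), (0.6, [149.0, 114.0, 64.0, 57.0])]
pressure_arm [(0.88, [142.0, 231.0, 79.0, 84.0])]
beaker [(0.55, [196.0, 346.0, 49.0, 57.0]), (0.54, [207.0, 263.0, 66.0, 74.0])]
small_flask [(0.65, [148.0, 112.0, 66.0, 52.0])]
lab_scissors [(0.73, [203.0, 375.0, 25.0, 17.0])]
```

Run:
```python
import cv2,numpy as np
a=cv2.resize(cv2.imread("pics/scene0.png")[150:350,150:400],None,fx=3.2,fy=3)
a=cv2.resize(cv2.imread("pics/scene0.png")[160:340,150:390],None,fx=3.333,fy=3.333);cv2.imwrite("pics/s_crop.png",a)
a=cv2.resize(cv2.imread("pics/side0.png")[170:320,200:400],None,fx=4,fy=4);cv2.imwrite("pics/d_crop.png",a)
```

```text
(no output)
```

View pics/wrist0.png

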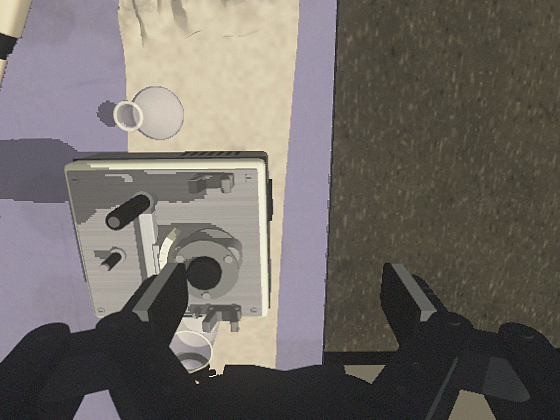

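View pics/s_crop.png

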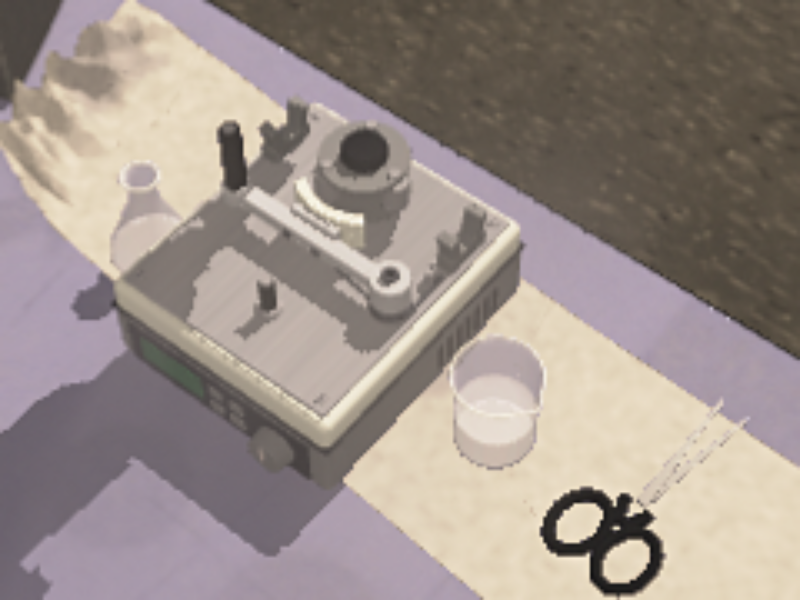

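View pics/d_crop.png

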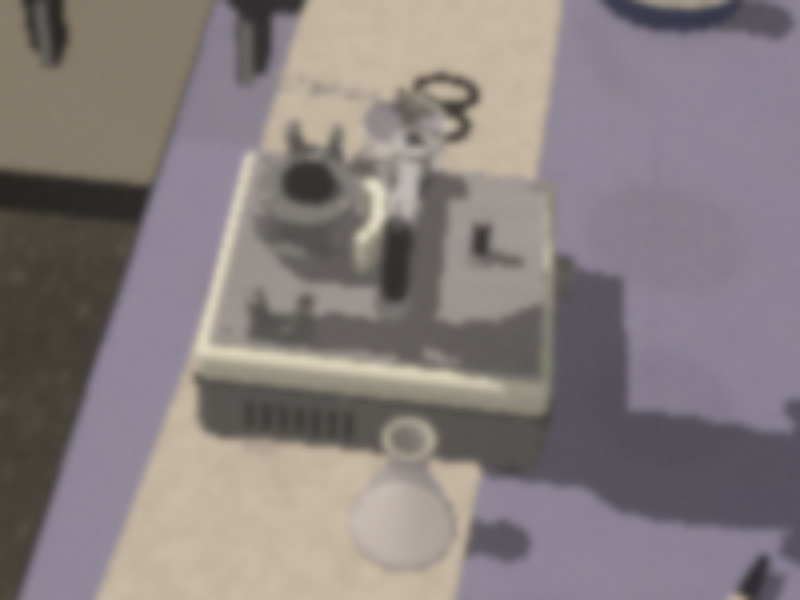

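Wrist view: the cap is near (205,272), the post top near (115,222) and the pin top near (106,266). In the scene view, the cap is at (259,205), the post top at (219,198) and the pin at (230,245). In the side view, the cap is at (278,216), the post at (300,225) and the pin at (321,227). Next I'll fit the pump pose to these points.

```bash
cat > h.py <<'E'
from station import *
import cv2,numpy as np
from scipy.spatial.transform import Rotation as Rn
from scipy.optimize import least_squares
def ext(c,o=None):
    k=get_calibration(c)
    if c!="wrist":R,t=np.array(k['R']),np.array(k['t'])
    else:
        T=np.eye(4);T[:3,:3]=Rn.from_euler('xyz',o['ee_rot'],degrees=True).as_matrix();T[:3,3]=o['tcp_pos']
        M=np.linalg.inv(T@np.array(k['mount']));R,t=M[:3,:3],M[:3,3]
    return R,t,np.array([[k['fx'],0,k['cx']],[0,k['fy'],k['cy']],[0,0,1]]),np.array(k['D'])
def proj(E,P):
    R,t,K,D=E;return cv2.projectPoints(np.atleast_2d(np.array(P,float)),cv2.Rodrigues(R)[0],t,K,D)[0][:,0]
def pumpw(p,P):
    c,s=np.cos(p[2]),np.sin(p[2]);P=np.atleast_2d(np.array(P,float))
    return np.c_[p[0]+c*P[:,0]-s*P[:,1],p[1]+s*P[:,0]+c*P[:,1],P[:,2]]
def tri(obs):
    f=lambda X:np.concatenate([proj(E,X)[0]-u for E,u in obs])
    r=least_squares(f,[550,0,120.]);return r.x,r.fun
E
python3 - <<'E'
from h import *
o=get_obs()
E={c:ext(c,o) for c in["scene","side","wrist"]}
px={"cap":[(258.9,205),(278,215.7),(205,272)],"post":[(219,198.4),(300,224.8),(115,222)],"pin":[(230,244.6),(320.7,227),(106,266)]}
for n,l in px.items():
    X,r=tri([(E[c],u) for c,u in zip(E,l)]);print(n,X.round(1),r.round(1))
def f(p):
    W=pumpw(p,[[45,0,p[3]],[-8,56,155],[-51,-6,108]])
    return np.concatenate([(proj(E[c],W)-np.array([px[n][i] for n in px])).ravel() for i,c in enumerate(E)])
r=least_squares(f,[550,0,0,131]);print(r.x,r.fun.round(1))
print(pumpw(r.x,[[45,0,125],[-8,56,155],[-8,-62,100]]).round(1))
E
```

```text
cap [560.  -61.3 123.2] [ 0.9  0.1 -1.8  0.5 -0.9 -0. ]
post [506.3  -6.3 152.5] [ 0.6 -0.1 -1.2  1.5 -0.5  0.4]
pin [462.9 -68.1  99.9] [ 0.4  0.4 -0.7 -0.5 -0.3 -0.3]
[ 5.15591919e+02 -6.07647577e+01 -5.45197062e-03  1.23658089e+02] [ 1.  -0.3  0.4 -1.9 -0.  -3.1 -2.1  0.4 -2.   1.1 -1.2 -2.7 -0.4 -0.1
 -0.4 -0.5 -3.4  2.2]
[[ 560.6  -61.   125. ]
 [ 507.9   -4.7  155. ]
 [ 507.3 -122.7  100. ]]
```

The xy positions agree, but the fitted heights come out about 5–7 mm low, so I'll check them from closer with the wrist camera.

Run:
```python
from h import *
q=get_obs();print(q['t'],q['tcp_pos'],[x for x in q if 'off' in x])
try:print(grasp_offset)
except Exception as e:print(e)
goto([528,-32,215],[180,0,90])
o=get_obs();print(o['t'],o['tcp_pos'],get_obs()['tcp_pos'],o['ee_rot'])
im=get_image("wrist");cv2.imwrite("pics/w1.png",im[:,:,::-1])
E1=ext("wrist",o);np.save("o1.npy",np.r_[o['tcp_pos'],o['ee_rot']])
for n in["rotor_cap","finger_post"]:
    for d in spot_in(n,"wrist")[:2]:print(n,d['score'],np.round(d['extent'],1))
p=[515.6,-60.8,-.005]
print(proj(E1,pumpw(p,[[45,0,131],[-8,56,155],[-8,56,105],[-51,-6,108]])).round(0))
c=cv2.resize(im[:,:,::-1],None,fx=1.42,fy=1.42);cv2.imwrite("pics/w1b.png",c)
```

```text
1.2 [6.25013241e+02 3.01902528e-02 2.31300028e+02] []
18.700000000000003
1.6917 [527.49735803 -32.22178087 215.09062543] [527.49735803 -32.22178087 215.09062543] [ 1.79958963e+02 -2.42160653e-03  8.99515148e+01]
rotor_cap 0.71 [322.9 235.7  71.8  83.2]
finger_post 0.78 [249.9 176.6  25.2  32.6]
[[326. 249.]
 [249. 182.]
 [256. 167.]
 [204. 243.]]
```

View pics/w1b.png

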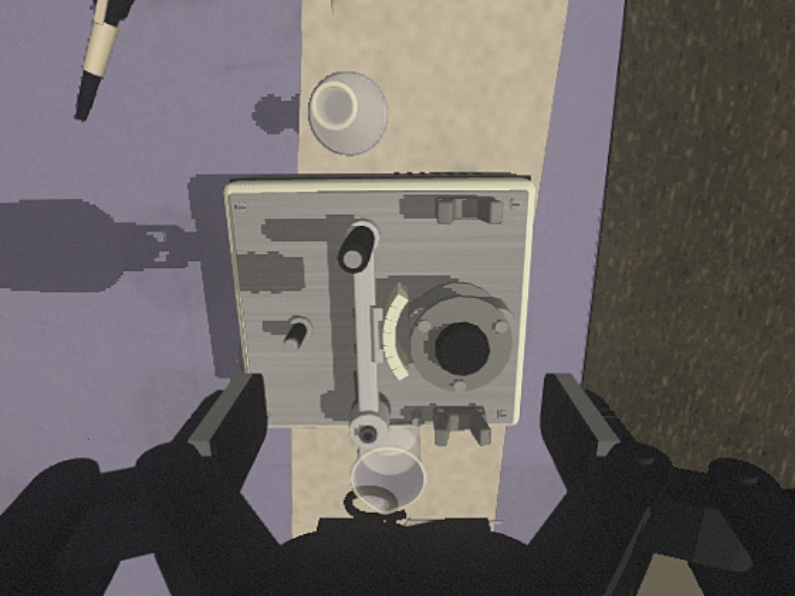

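Close view: cap top at (325.4,245.1) and post top at (247.9,183.0) in full-resolution pixels. The post and arm are as expected. I'll refit using this view too.

Run:
```python
from h import *
a=np.load("o1.npy");o1=dict(tcp_pos=a[:3],ee_rot=a[3:]);o0=dict(tcp_pos=[625,0,231.3],ee_rot=[180,0,90])
E=[ext("scene"),ext("side"),ext("wrist",o0),ext("wrist",o1)]
px=[[(258.9,205),(278,215.7),(205,272),(325.4,245.1)],[(219,198.4),(300,224.8),(115,222),(247.9,183)],[(230,244.6),(320.7,227),(106,266),(204.5,240.8)]]
for h in(130,133):
  W=lambda p:pumpw(p,[[45,0,h],[-8,56,155],[-51,-6,108]])
  for use in([0,1,2,3],[2,3],[3]):
    f=lambda p:np.concatenate([(proj(E[i],W(p))-np.array([l[i] for l in px])).ravel() for i in use])
    r=least_squares(f,[515,-60,0.]);print(h,use,r.x.round(3),r.fun.round(1)[-6:],W(r.x)[:2].round(1).tolist())
```

```text
130 [0, 1, 2, 3] [ 5.15997e+02 -5.98800e+01  1.10000e-02] [ 0.7  1.   0.3 -2.2  0.   2.1] [[561.0, -59.4, 130.0], [507.4, -4.0, 155.0]]
130 [2, 3] [ 5.16584e+02 -5.96840e+01  1.30000e-02] [ 1.5  0.6  1.  -2.4  0.7  2. ] [[561.6, -59.1, 130.0], [507.8, -3.8, 155.0]]
130 [3] [ 5.15673e+02 -5.98680e+01  8.00000e-03] [ 0.3  1.2  0.1 -2.2 -0.4  1.9] [[560.7, -59.5, 130.0], [507.2, -3.9, 155.0]]
133 [0, 1, 2, 3] [ 5.16202e+02 -5.94570e+01  1.90000e-02] [ 1.5  1.7 -0.1 -2.7  0.3  2.1] [[561.2, -58.6, 133.0], [507.1, -3.6, 155.0]]
133 [2, 3] [ 5.16844e+02 -5.92250e+01  2.30000e-02] [ 2.4  1.2  0.6 -3.   1.1  2. ] [[561.8, -58.2, 133.0], [507.6, -3.4, 155.0]]
133 [3] [ 5.15723e+02 -5.94560e+01  1.50000e-02] [ 0.9  1.9 -0.5 -2.8 -0.3  1.8] [[560.7, -58.8, 133.0], [506.9, -3.6, 155.0]]
```

Run:
```python
from h import *
grip(0,40)
goto([561,-59.8,150],[180,0,90.5]);print(get_obs()['t'],get_obs()['wrist_force'],get_obs()['tcp_pos'])
move_l([561,-59.8,136],speed=60)
z=136
b=get_obs()['wrist_force'];L=[]
while z>119:
    z-=0.7;move_l([561,-59.8,z],speed=12)
    o=get_obs();F=o['wrist_force']-b;L.append((round(z,1),round(o['tcp_pos'][2],1),F.round(1).tolist()))
    if F[2]>16:break
print(o['t'],*L,sep='\n')
wait(.2);o=get_obs();print(o['tcp_pos'],o['wrist_force']-b)
```

```text
3.0167 [ 0.21375032 -0.25806616  0.34903743] [560.04241729 -59.71258194 148.72672736]
8.65
(135.3, np.float64(135.7), [0.8, -0.3, 0.4])
(134.6, np.float64(134.5), [-0.1, -0.9, 1.0])
(133.9, np.float64(133.8), [0.2, 0.1, 0.5])
(133.2, np.float64(133.1), [0.3, 0.3, 1.3])
(132.5, np.float64(132.8), [0.4, -0.5, 3.3])
(131.8, np.float64(132.7), [-1.7, 0.6, 5.7])
(131.1, np.float64(132.3), [-2.8, 0.3, 6.6])
(130.4, np.float64(131.8), [-2.1, 1.2, 8.0])
(129.7, np.float64(131.1), [-2.1, 0.2, 7.5])
(129.0, np.float64(130.4), [-2.5, 0.5, 7.3])
(128.3, np.float64(129.7), [-2.5, 0.4, 8.2])
(127.6, np.float64(129.0), [-3.6, 0.7, 8.1])
(126.9, np.float64(128.3), [-2.6, 0.4, 7.4])
(126.2, np.float64(127.6), [-3.1, 0.1, 7.8])
(125.5, np.float64(126.9), [-1.7, 0.6, 7.3])
(124.8, np.float64(126.2), [-2.0, 1.8, 8.5])
(124.1, np.float64(125.5), [-3.2, 0.9, 7.9])
(123.4, np.float64(125.0), [-3.1, 0.2, 9.4])
(122.7, np.float64(125.0), [-3.8, 1.0, 11.0])
(122.0, np.float64(125.0), [-6.5, 0.2, 13.9])
(121.3, np.float64(124.9), [-6.9, 1.8, 16.7])
[561.37568931 -59.86034153 124.9537172 ] [-6.58752019  1.64313275 18.6497748 ]
```

The rotor is home: its top reads 125.0 mm and stayed put while the push rose to 18 N. Next I'll grasp the post.

Run:
```python
from h import *
move_l([561,-59.8,175],speed=120)
grip(46,50)
move_l([507.3,-4.3,175],speed=200)
move_l([507.3,-4.3,119.5],speed=100)
o=get_obs();print(o['t'],o['tcp_pos'],o['wrist_force'])
grip(0,50)
o=get_obs();print(o['t'],o['tcp_pos'],o['wrist_force'],o['grip_width'],o['grip_force'])
im=get_image("wrist")[:,:,::-1];s=get_image("scene")[160:300,150:336,::-1]
cv2.imwrite("pics/g.png",np.hstack([cv2.resize(im,(400,300)),cv2.resize(s,(400,300))]))
```

```text
11.1917 [507.80703972  -4.58307257 119.68261107] [0.5884616  0.15189123 0.49181129]
11.5917 [505.46050836  -4.37234246 120.45982261] [-7.18276512 -0.73348719  6.84290784] 12.766855480767065 48.661333322525024
```

View pics/g.png

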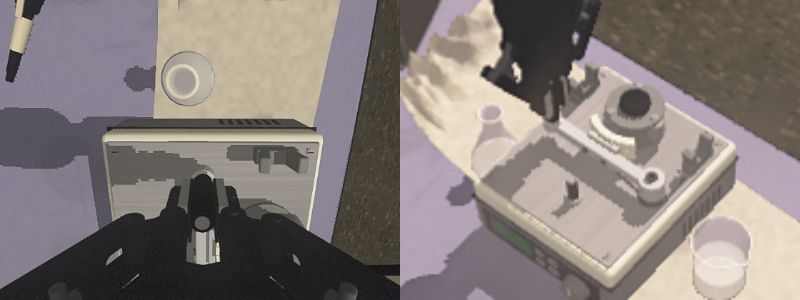

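The post is between the pads: grip width is 12.8 mm and pad force is 49 N. Next I'll swing it along the arc while watching the force.

Run:
```python
from h import *
yaw=.01;c=np.array([505.4+118*np.sin(yaw),-4.4-118*np.cos(yaw)])
th=0;v=0
while th<.62:
    th+=.05 if th<.44 else .01
    a=th+yaw;P=c+118*np.array([-np.sin(a),np.cos(a)])
    move_l([*P,120.5],speed=35 if th<.45 else 20)
    o=get_obs();F=o['wrist_force'];t=np.array([-np.cos(a),-np.sin(a)]);n=np.array([-np.sin(a),np.cos(a)])
    d=o['tcp_pos'][:2]-c;m=np.arctan2(-d[0],d[1])-yaw
    print(round(o['t'],1),'th %.2f meas %.3f rad %.1f Ft %.1f Fr %.1f Fz %.1f w %.1f'%(th,m,np.hypot(*d),-F[:2]@t,F[:2]@n,F[2],o['grip_width']))
    if -F[:2]@t>19:break
```

```text
12.1 th 0.05 meas 0.034 rad 118.0 Ft 6.0 Fr -1.3 Fz -6.4 w 12.3
12.4 th 0.10 meas 0.082 rad 118.0 Ft 5.7 Fr -0.1 Fz -6.3 w 12.4
12.7 th 0.15 meas 0.131 rad 118.0 Ft 6.5 Fr -0.0 Fz -6.1 w 13.3
13.0 th 0.20 meas 0.180 rad 118.0 Ft 7.8 Fr -0.3 Fz -6.9 w 12.7
13.3 th 0.25 meas 0.229 rad 118.0 Ft 7.5 Fr -0.3 Fz -6.8 w 12.5
13.7 th 0.30 meas 0.278 rad 118.1 Ft 8.0 Fr 0.6 Fz -7.3 w 12.6
14.0 th 0.35 meas 0.327 rad 118.1 Ft 8.4 Fr 0.1 Fz -7.0 w 12.8
14.3 th 0.40 meas 0.376 rad 118.1 Ft 8.9 Fr 0.3 Fz -6.4 w 12.8
14.6 th 0.45 meas 0.425 rad 118.1 Ft 9.9 Fr 1.0 Fz -6.9 w 12.6
14.8 th 0.46 meas 0.434 rad 118.1 Ft 9.7 Fr 0.5 Fz -7.6 w 12.8
15.1 th 0.47 meas 0.444 rad 118.1 Ft 10.1 Fr 0.7 Fz -5.9 w 12.7
15.3 th 0.48 meas 0.454 rad 118.1 Ft 10.3 Fr 0.1 Fz -7.3 w 12.5
15.6 th 0.49 meas 0.464 rad 118.1 Ft 10.7 Fr 0.9 Fz -7.4 w 13.0
15.8 th 0.50 meas 0.474 rad 118.2 Ft 9.9 Fr 0.9 Fz -6.5 w 12.6
16.1 th 0.51 meas 0.483 rad 118.1 Ft 10.1 Fr 1.1 Fz -6.7 w 12.6
16.4 th 0.52 meas 0.493 rad 118.2 Ft 9.7 Fr 1.1 Fz -7.5 w 12.7
16.6 th 0.53 meas 0.503 rad 118.2 Ft 9.2 Fr 1.3 Fz -6.9 w 12.4
16.9 th 0.54 meas 0.507 rad 118.1 Ft 12.1 Fr 0.7 Fz -9.9 w 12.7
17.1 th 0.55 meas 0.508 rad 118.1 Ft 15.3 Fr 2.0 Fz -11.2 w 12.3
17.4 th 0.56 meas 0.509 rad 118.1 Ft 19.5 Fr 0.7 Fz -13.0 w 12.7
```

The arm is at its stop: measured angle about 0.507, with the force rising steeply there. One last check before I hand in.

Run:
```python
from h import *
wait(.8);o=get_obs();print(o['t'],o['tcp_pos'],o['wrist_force'],o['grip_width'])
s=get_image("scene")[160:340,150:390,::-1];d=get_image("side")[170:320,200:400,::-1]
cv2.imwrite("pics/f.png",np.hstack([cv2.resize(s,(400,300)),cv2.resize(d,(400,300))]))
```

```text
18.15 [447.96787834 -19.84798526 120.97816954] [ 14.97667762  10.12070843 -11.93549572] 12.393831762432255
```

View pics/f.png

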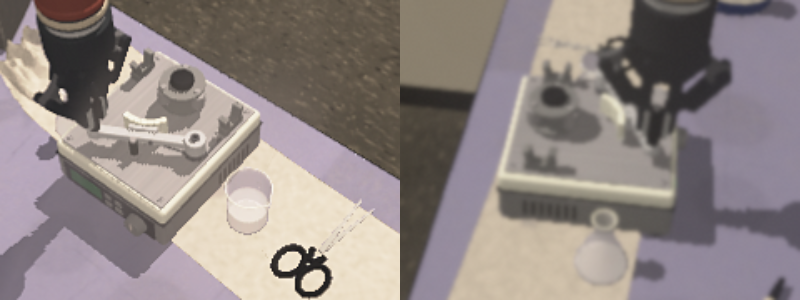

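The arm is swung forward against its stop pin with the post held in the gripper. The rotor is down, and the beaker, flask and scissors haven't moved.

```bash
python3 -c "
from station import *
print(sign_off())"
```

```text
the job is handed in; nothing more can be done
None
```

The job is handed in: the rotor is pressed fully home (top at 125 mm) and the pressure arm is held by its post at the forward stop, with the beaker, flask and scissors where they were (about 18 s of the 38 s used).

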